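# Set the staining timer's thumbwheel to 7 and shut its cover

## Robot

A 6-joint arm with a two-finger parallel gripper is mounted at the origin on a cart in front of the work surface, level with it; the furniture and walls round the work are solid. World frame = base frame: x ahead of the robot, y to its left, z up, the work surface at z = 0. Lengths are in m, angles in rad, forces in N, time in s.
With the tool pointing down it reaches from about 0.325 to 0.9 m from the base axis. Payload 6.1 kg.
Tool frame: the origin (TCP) lies midway between the tips of the shut fingers; the grasp point (between the pads) lies 19 mm behind it; z points along the fingers, y is the line along which they close (so a half turn about z gives the same grasp; the last joint's range is limited). The gripper opens to 85 mm and grips with 20 to 120 N. Pads are 22 mm wide; open, the fingers measure 114 mm over their backs; the gripper's body (76 mm by 85 mm) begins 54 mm behind the grasp point. The pads swing forward as they close: fully open they stand 13 mm farther back than shut.
Start: joints at [1.196, 0.22, 1.526, -0, 1.395, -0.126], TCP at [0.154, 0.606, 0.231] pointing down, gripper open.
Joint ranges: [-2.98, 2.98], [-0.91, 2.08], [0.09, 2.57], [-1.24, 4.39], [0.2, 2.65], [-2.68, 2.68]. Speed limits (rad/s): [2.57, 2.57, 3.01, 3.14, 3.14, 3.14].

## Interface

Orientations are given as a unit quaternion [w, x, y, z].
In Python, from station import status, vision, order gives the robot as it stands. The module is installed in compiled form; this text tells all that it offers.
- The arm moves only by the tool apply_moves, never from a script. Its arguments are lists of equal length, an entry for each row: "delta_pos": the shift along the tool's x, y, z each as a share of 0.06 m, from -1 to 1, a list of three; "dr": the turn, a rotation vector about the tool's x, y, z each as a share of 4 degrees, from -1 to 1, a list of three; "fingers": the gripper command: -1 is fully open, 1 is shut, values between are in proportion. In form: {"delta_pos": [[x, y, z], ...], "dr": [[rx, ry, rz], ...], "fingers": [fingers, ...]}. A call has 1 to 12 rows; each row shifts and turns the commanded pose from where the row before left it, along the tool's axes as they then stand; what a row does not reach is not made up. A row lasts 1/8 s, in which the tool goes at most 62.5 mm and 10.7 degrees, less where a joint would pass 70% of its speed; a pose out of reach is approached as far as the arm can. A call with a number of a shift or a turn outside -1 to 1 is refused whole. A call with a gripper value outside its range is refused whole. The fingers move at their own pace and stop on an object; the grip force is fixed at half the most. Time passes only in rows, so rows that do not move let the fingers close. It gives the time, the measured TCP pose, the force, the opening and the grip force at its end, in the units of the state.
- status.sense(): the state, without advancing time (a new reading comes with each control period).
- vision.camera(name): name is "scene" or "top" or "wrist"; returns a dict with "pixels" (400x640x3 uint8, red, green, blue), "fx", "fy", "cx", "cy" (pixels), "rvec" (rotation vector, rad) and "tvec" (3), from world to camera coordinates, as OpenCV has them; the wrist camera has in their place "hand_eye" (4x4, takes a point from camera to tool coordinates, whose origin is the TCP and whose axes are the flange's). Camera axes: x right, y down, z forward; pixel columns grow to the right and rows downward; lengths in m; the calibration is good to about 2 mm. A picture is of the moment at which its call begins: read the wrist's pose just before it. There is no depth.
- order.finish_job(): hands the job in; it is judged then, once.
The state is a dict: "clock": time; "joint_positions": joint angles; "dq": joint speeds; "tau": joint torques, N m; "eef_pos": TCP position; "orientation": TCP orientation; "force": force on the tool from outside, world axes, zero at the start; "ft_torque": the same for the moment, N m; "finger_gap": finger opening in m; "grasp_force": force on a finger pad.
Only numpy, scipy, OpenCV 4.12 (cv2) and the standard library are available. Lean on these libraries where they do the work, as an engineer would, in place of code of your own. Each camera call takes 0.05 s, during which the arm holds its last target. There are 200 camera calls.

## Task

Roll the knurled thumbwheel of the staining timer by its edge until the 7 stands squarely in the little window, without leaning hard on the wheel. Then fold the timer's splash cover fully shut, and leave the two bottles and the petri dish beside it where they are.

Things in the scene. Friction and masses are not known exactly. Their poses are not given: they have to be found in the camera images.
- stain_timer: white box 120 x 110 x 60 mm high (x, y, z), fixed to the worktop; origin at the centre of its underside, x points to its back (cover hinge side), y to its left, z up. Out of a slot in its top (60 mm above the worktop) the thumbwheel stands 10 mm; left (+y) of the slot is a steel-framed window 15 x 14 mm with one digit of a white drum in it
- thumbwheel (a joint): turn of the black wheel with its ribbed rubber edge (68 mm diameter, 20 mm wide, level axle along the timer's y, 36 mm up), rad, endless both ways. Dragging its top toward the timer's +x (back) raises it. Digit k is in the window at k x 0.628 (7 at 4.398), and again each full turn. No clicks: it turns stiffly (0.1 N m, 3 N at its edge) and stays where left
- digit_7 (a point): centre of the 7 on the digit drum's surface (drum radius 23.5 mm, on the wheel's axle, digits 0 to 9 spaced 36 degrees, read from the timer's front); it turns with the wheel and meets point window when the 7 is squarely in the window
- window (a point): fixed point in the middle of the window at the drum's surface, 59.5 mm above the worktop; at [-15, 14, 59.5] mm in the timer's frame
- wheel_top (a point): fixed point at the top of the wheel's ribbed edge, in the middle of its width, 70 mm above the worktop; at [-15, -14, 70] mm in the timer's frame
- cover (a joint): angle of the grey splash cover, rad: 0 fully shut over wheel and window, 1.57 upright, 2.3 folded back to its stop; starts folded back (1.9 to 2.25). A shallow hood 90 x 90 mm, 3 mm walls; shut, its outer face is 15 mm above the hinge line, 77 mm above the worktop; skirt 14 mm deep on the inner side. The stiff hinge (0.15 N m) holds it at any angle
- cover_hinge (a point): fixed point at the middle of the cover's hinge line (which runs along the timer's y), at [40, 0, 62] mm in the timer's frame
- cover_lip (a point): middle of the lip on the cover's free edge, on the outer face, 95.5 mm from the hinge line along the cover; the lip is 40 mm wide, 4 mm thick and stands out 11 mm; moves with the cover
- stain_bottle: white bottle with a white cap, 35 mm in diameter, 89 mm high, standing loose to the left of the timer; origin at the centre of its underside
- fix_bottle: white bottle with a blue cap, 42 mm in diameter, 106 mm high, standing loose to the right of the timer; origin at the centre of its underside
- petri_dish: closed petri dish, 60 mm in diameter, 15 mm high, lying loose behind and to the left of the timer; origin at the centre of its underside
- microscope: tall white microscope standing fixed on the worktop, right of the work and about 0.4 m high, always at about x 0.51, y -0.54; its origin is at the middle of its foot. The arm starts close beside it: draw in toward the base first (for instance to x 0.26, y -0.36, z 0.27), before swinging to the timer

How it is judged:
By the outcome, as a careful person would: the job done as asked, in the order asked, and still so for the second after the job is handed in, with the robot touching nothing.
It also fails if it takes over 54 s, if anything falls off the work surface, if the arm or the gripper's body presses on something with over 40 N, if the wrist force passes 120 N, or if a joint passes its speed limit or range.

## Working session

There is one attempt and no reset: what is moved stays moved. The work goes in short steps, Python scripts to look and compute and a tool call to move; the robot and the scene stay as the last step left them, time stands still between calls to the robot, and variables do not carry over. Pictures are saved under pics/ and viewed, at most 10 in all, crops included, and the job is handed in when it is done.

Besides the shell and the picture viewer there is one more tool, called after "Emit:" in YAML: its name, and indented under it one key for each argument. apply_moves: Moves the arm, as the interface text tells. Shift numbers are shares of 0.06 m and turn numbers shares of 4 degrees, none past 1 either way. Its arguments: {"type":"object","properties":{"delta_pos":{"type":"array"},"dr":{"type":"array"},"fingers":{"type":"array"}},"required":["delta_pos","dr","fingers"]}

```bash
mkdir -p pics; python3 - <<'E'
from station import status, vision
import cv2, numpy as np
s=status.sense()
for k,v in s.items(): print(k,np.round(v,4))
for n in ("scene","top"):
    c=vision.camera(n); cv2.imwrite(f"pics/{n}0.png",c["pixels"][:,:,::-1])
    print(n,[round(c[k],1) for k in("fx","fy","cx","cy")],c["rvec"],c["tvec"])
    np.savez(f"{n}0.npz",**c)
E
```

```text
clock 0.0
joint_positions [ 1.1959  0.2213  1.5276 -0.      1.3947 -0.1261]
dq [ 0.0002 -0.0011  0.0012 -0.0003 -0.0004 -0.001 ]
tau [-6.00000e-04 -4.96886e+01 -3.89403e+01 -3.00000e-04  1.10000e-02
 -0.00000e+00]
eef_pos [0.1537 0.6052 0.2302]
orientation [-2.000e-04  1.241e-01  9.923e-01 -1.000e-03]
force [ 0.2848  0.9242 -0.3551]
ft_torque [ 0.0268 -0.0505 -0.0046]
grasp_force 0.0
finger_gap 0.0853
scene [380.3, 380.3, 317.0, 201.1] [ 2.09554546 -1.1337521   0.46847685] [-0.43024568  0.28985643  0.79560927]
top [439.1, 439.1, 316.2, 199.0] [ 2.16401793 -2.22500312  0.09460064] [-0.16697593  0.53631812  1.11132515]
```

View pics/top0.png

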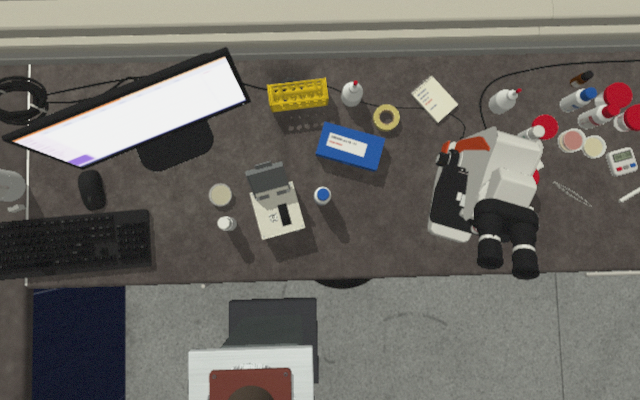

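View pics/scene0.png

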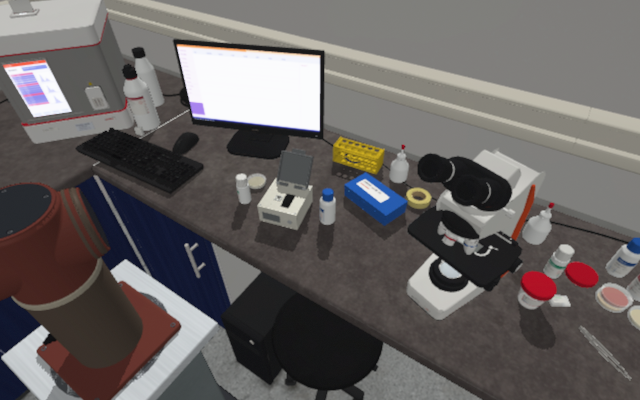

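The top view shows the timer at about (277,205), white-capped bottle (227,224), blue-capped bottle (322,195) and dish (220,195). The scene view shows the same layout, with the cover folded back. Next I'll zoom in.

```bash
cat > h.py <<'E'
import numpy as np, cv2
def proj(c,P):
    K=np.array([[c["fx"],0,c["cx"]],[0,c["fy"],c["cy"]],[0,0,1.]])
    return cv2.projectPoints(np.atleast_2d(np.array(P,float)),c["rvec"],c["tvec"],K,None)[0][:,0]
def ray(c,uv,z):
    R=cv2.Rodrigues(c["rvec"])[0]; o=-R.T@c["tvec"]
    d=R.T@np.array([(uv[0]-c["cx"])/c["fx"],(uv[1]-c["cy"])/c["fy"],1]); return o+d*(z-o[2])/d[2]
E
python3 - <<'E'
import numpy as np,cv2
from h import *
t=np.load("top0.npz");s=np.load("scene0.npz")
a=cv2.resize(t["pixels"][145:255,200:350],None,fx=5,fy=5,interpolation=cv2.INTER_CUBIC)
b=cv2.resize(s["pixels"][140:240,225:345],None,fx=5,fy=5,interpolation=cv2.INTER_CUBIC)
cv2.imwrite("pics/a.png",a[:,:,::-1]);cv2.imwrite("pics/b.png",b[:,:,::-1])
for c in(t,s): print(np.round(proj(c,[[0,0,0],[.154,.606,.231],[.51,-.54,0],[.26,-.36,.27]])).tolist())
E
```

```text
[[250.0, 411.0], [-69.0, 390.0], [452.0, 204.0], [412.0, 325.0]]
[[111.0, 340.0], [-16.0, 126.0], [447.0, 285.0], [323.0, 249.0]]
```

View pics/a.png

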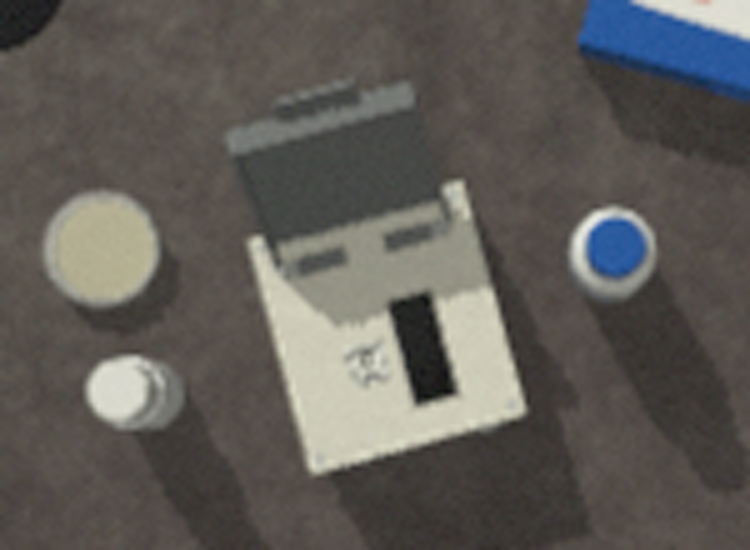

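View pics/b.png

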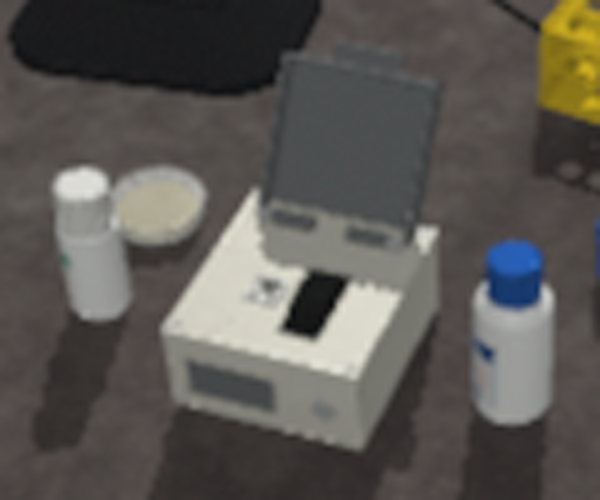

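The crops show the timer's top-face corners at (315,472), (526,410), (460,185) and (253,240) in crop a. The wheel is at about (423,348) and the window at (367,362). In crop b the cover leans back past upright.

```bash
cat > fit.py <<'E'
import numpy as np,cv2
from h import *
from scipy.optimize import least_squares
t=np.load("top0.npz");s=np.load("scene0.npz")
T=lambda l:np.array(l)/5+[200,145]-.4
S=lambda l:np.array(l)/5+[225,140]-.4
PT=np.array([[-60,55,60],[-60,-55,60],[60,-55,60],[60,55,60]])/1e3; UT=T([[315,472],[526,410],[460,183],[250,240]])
PS=np.array([[-60,55,60],[-60,-55,60],[-60,-55,0],[-60,55,0],[60,-55,60]])/1e3; US=S([[165,333],[362,380],[365,448],[172,402],[440,232]])
def cov(th,x,y,h): # x along cover from hinge, h outward normal
    return np.array([.040-x*np.cos(th)+h*np.sin(th),y,.062+x*np.sin(th)+h*np.cos(th)])
def W(p,P):
    c,s_=np.cos(p[2]),np.sin(p[2]); return np.atleast_2d(P)@np.array([[c,s_,0],[-s_,c,0],[0,0,1]])+[p[0],p[1],0]
def res(p):
    C=np.array([cov(p[3],.09,.045,.001),cov(p[3],.09,-.045,.001)])
    return np.r_[(proj(t,W(p,PT))-UT).ravel(),(proj(s,W(p,PS))-US).ravel(),(proj(s,W(p,C))-S([[285,57],[440,88]])).ravel()]
r=least_squares(res,[.45,-.05,.2,2.])
if __name__=="__main__":
    p=r.x;print(p,np.round(r.fun,1))
    for n,P in dict(top=[-.015,-.014,.07],win=[-.015,.014,.0595],hinge=[.04,0,.062],lip=cov(p[3],.0955,0,.015)).items(): print(n,W(p,P).round(4))
    print("dish",ray(t,T([102,247]),.012),"stain cap",ray(t,T([122,391]),.089),"fix cap",ray(t,T([616,247]),.106))
    a=cv2.resize(t["pixels"][180:240,245:310],None,fx=10,fy=10,interpolation=cv2.INTER_CUBIC)
    cv2.imwrite("pics/c.png",a[:,:,::-1])
E
python3 fit.py
```

```text
[ 0.5042224  -0.08321896  0.24493497  2.1484053 ] [-0.8  0.4  0.1  0.7  0.3 -0.4 -0.4  0.   0.  -0.7 -0.3 -0.4  0.2  1.7
  1.3  1.2  0.2 -0.4 -0.  -1.1 -0.1 -1. ]
top [[ 0.4931 -0.1004  0.07  ]]
win [[ 0.4863 -0.0733  0.0595]]
hinge [[ 0.543  -0.0735  0.062 ]]
lip [[ 0.6058 -0.0578  0.1338]]
dish [0.55181521 0.06642517 0.012     ] stain cap [0.47555695 0.0423625  0.089     ] fix cap [ 0.53712785 -0.19633143  0.106     ]
```

Emit:
apply_moves:
  delta_pos:
    - [0,-1,0]
    - [0,-1,0]
    - [0,-0.5,0]
    - [0,0,0]
    - [0,0,0]
    - [0,0,0]
    - [0,0,0]
    - [0,0,0]
    - [0,0,0]
    - [0,0,0]
    - [0,0,0]
    - [0,0,0]
  dr:
    - [0,0,0]
    - [0,0,0]
    - [0,0,1]
    - [0,0,1]
    - [0,0,1]
    - [0,0,1]
    - [0,0,1]
    - [0,0,1]
    - [0,0,1]
    - [0,0,1]
    - [0,0,1]
    - [0,0,1]
  fingers: [1,1,1,1,1,1,1,1,1,1,1,1]

```text
clock: 1.6
eef_pos: [0.1168, 0.46, 0.2308]
orientation: [0.0, 0.457, 0.889, -0.0]
force: [-0.7, -0.5, 0.1]
finger_gap: -0.0002
grasp_force: 0.0
```

Emit:
apply_moves:
  delta_pos:
    - [0,0,0]
    - [0,0,0]
    - [0,0,0]
    - [0,0,0]
    - [0,0,0]
    - [0,0,0]
  dr:
    - [0,0,1]
    - [0,0,1]
    - [0,0,1]
    - [0,0,1]
    - [0,0,1]
    - [0,0,0.45]
  fingers: [1,1,1,1,1,1]

```text
clock: 2.35
eef_pos: [0.1169, 0.4601, 0.2309]
orientation: [0.0, 0.616, 0.787, -0.0]
force: [0.1, -0.0, 0.6]
finger_gap: -0.0002
grasp_force: 0.0
```

Emit:
apply_moves:
  delta_pos:
    - [-1,0.446,0]
    - [-1,0.446,0]
    - [-1,0.446,0]
    - [-1,0.446,0]
    - [-1,0.446,0]
    - [-1,0.446,0]
    - [-0.917,0.228,0]
    - [-0.917,0.228,0]
    - [-0.917,0.228,0]
    - [-0.917,0.228,0]
    - [-0.917,0.228,0]
    - [0,0,0]
  dr:
    - [0,0,0]
    - [0,0,0]
    - [0,0,0]
    - [0,0,0]
    - [0,0,0]
    - [0,0,0]
    - [0,0,0]
    - [0,0,0]
    - [0,0,0]
    - [0,0,0]
    - [0,0,0]
    - [0,0,0]
  fingers: [1,1,1,1,1,1,1,1,1,1,1,1]

```text
clock: 3.85
eef_pos: [0.4812, -0.0889, 0.2307]
orientation: [-0.0, 0.618, 0.786, -0.0]
force: [-0.0, 0.0, 0.3]
finger_gap: 0.0001
grasp_force: 0.0
```

```bash
cat >> h.py <<'E'
def wproj(c,s,P):
    from scipy.spatial.transform import Rotation as R
    q=s["orientation"];M=np.eye(4);M[:3,:3]=R.from_quat([q[1],q[2],q[3],q[0]]).as_matrix();M[:3,3]=s["eef_pos"]
    X=np.linalg.inv(M@c["hand_eye"])@np.c_[np.atleast_2d(P),np.ones(len(np.atleast_2d(P)))].T
    return (X[:2]/X[2]).T*[c["fx"],c["fy"]]+[c["cx"],c["cy"]]
def wshot(name):
    from station import status,vision
    s=status.sense();c=vision.camera("wrist");cv2.imwrite(f"pics/{name}.png",c["pixels"][:,:,::-1]);return s,c
E
python3 - <<'E'
from h import *; from fit import W,r
s,c=wshot("w1"); print(np.round(c["hand_eye"],3),c["fx"],s["eef_pos"])
print(wproj(c,s,W(r.x,np.array([[-15,-14,70],[-15,14,59.5],[-60,55,60],[-60,-55,60]])/1e3)))
E
```

```text
[[ 0.001 -0.961 -0.278  0.07 ]
 [ 1.     0.001  0.001 -0.001]
 [-0.001 -0.278  0.961 -0.143]
 [ 0.     0.     0.     1.   ]] 319.44992583637503 [ 0.48117077 -0.08893391  0.23071815]
[[333.84292399 195.95483805]
 [333.6400866  165.98251751]
 [286.79336274 123.88839553]
 [290.65122819 231.13167364]]
```

View pics/w1.png

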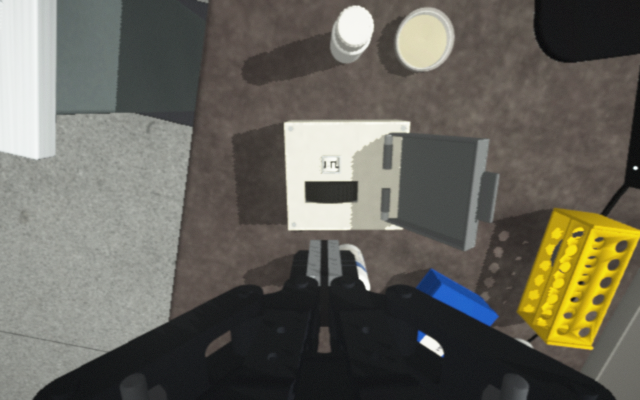

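The wrist view confirms the fit: window at (331,163), wheel at (331,191). I'll magnify the window, rotated to how it reads from the front.

```bash
python3 - <<'E'
import cv2
a=cv2.imread("pics/w1.png")[145:210,300:365]
a=cv2.rotate(a,cv2.ROTATE_90_COUNTERCLOCKWISE)
cv2.imwrite("pics/w1c.png",cv2.resize(a,None,fx=8,fy=8,interpolation=cv2.INTER_CUBIC))
E
```

```text
(no output)
```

View pics/w1c.png

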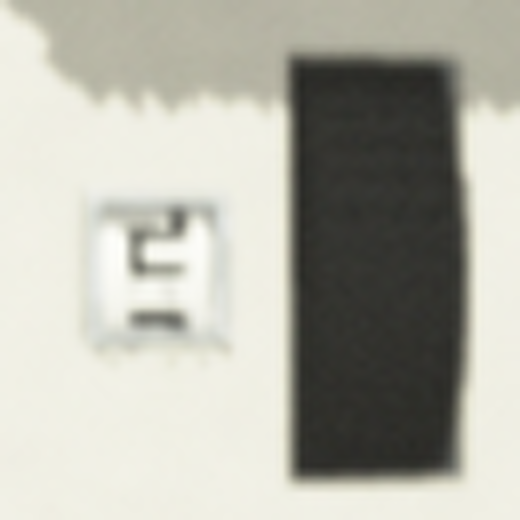

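The upper digit is a 2, with the top of a 3 below it. That puts the wheel at about 1.4 rad, so it needs roughly +3 rad (drag back by about 100 mm). I'll descend to the start of a stroke.

Emit:
apply_moves:
  delta_pos:
    - [-0.217,-0.147,0.65]
    - [0,0,0.65]
    - [0,0,0.65]
    - [0,0,0.65]
    - [0,0,0]
  dr:
    - [0,0,0]
    - [0,0,0]
    - [0,0,0]
    - [0,0,0]
    - [0,0,0]
  fingers: [1,1,1,1,1]

```text
clock: 4.53
eef_pos: [0.4717, -0.0981, 0.0724]
orientation: [-0.004, 0.615, 0.788, -0.001]
force: [-0.6, -0.2, -0.5]
finger_gap: 0.0002
grasp_force: 0.0
```

```bash
cat >> h.py <<'E'
def tf():
    from station import status; from fit import r
    s=status.sense();p=r.x;d=np.array(s["eef_pos"][:2])-p[:2];c,q=np.cos(p[2]),np.sin(p[2])
    print("timer mm",np.round([1e3*(c*d[0]+q*d[1])+2.5,1e3*(-q*d[0]+c*d[1]),1e3*s["eef_pos"][2]],1),"F",np.round(s["force"],1),s["clock"])
E
python3 -c "import h;h.tf()"
```

```text
timer mm [-32.7  -6.6  72.4] F [-0.6 -0.2 -0.5] 4.525
```

Emit:
apply_moves:
  delta_pos:
    - [-0.11,0.05,0]
    - [0,0,0]
    - [0,0,0]
  dr:
    - [0,0,0]
    - [0,0,0]
    - [0,0,0]
  fingers: [1,1,1]

```text
clock: 4.9
eef_pos: [0.4806, -0.1066, 0.0769]
orientation: [0.001, 0.616, 0.788, 0.0]
force: [0.4, 0.1, -0.4]
finger_gap: 0.0002
grasp_force: 0.0
```

```bash
python3 -c "import h;h.tf()"
```

```text
timer mm [-26.1 -17.   76.9] F [ 0.4  0.1 -0.4] 4.9
```

Emit:
apply_moves:
  delta_pos:
    - [0,0,0.03]
    - [0,0,0]
  dr:
    - [0,0,0]
    - [0,0,0]
  fingers: [1,1]

```text
clock: 5.15
eef_pos: [0.4794, -0.1061, 0.0735]
orientation: [-0.0, 0.616, 0.788, -0.0]
force: [1.2, -0.9, 0.7]
finger_gap: 0.0004
grasp_force: 0.0
```

```bash
python3 -c "import h;h.tf()"
```

```text
timer mm [-27.2 -16.2  73.5] F [ 1.2 -0.9  0.7] 5.15
```

Emit:
apply_moves:
  delta_pos:
    - [0.02,0,0.04]
    - [0,0,0]
    - [0,0,0]
  dr:
    - [0,0,0]
    - [0,0,0]
    - [0,0,0]
  fingers: [1,1,1]

```text
clock: 5.52
eef_pos: [0.4791, -0.105, 0.071]
orientation: [-0.0, 0.616, 0.788, -0.0]
force: [-0.2, -0.4, -0.1]
finger_gap: -0.0002
grasp_force: 0.0
```

```bash
python3 -c "import h;h.tf()"
```

```text
timer mm [-27.1 -15.   71. ] F [-0.2 -0.4 -0.1] 5.525
```

Emit:
apply_moves:
  delta_pos:
    - [0,0,0.02]
    - [0,0,0]
    - [0,0,0]
  dr:
    - [0,0,0]
    - [0,0,0]
    - [0,0,0]
  fingers: [1,1,1]

```text
clock: 5.9
eef_pos: [0.4792, -0.105, 0.0699]
orientation: [0.0, 0.616, 0.788, -0.0]
force: [-0.7, 0.1, -0.1]
finger_gap: -0.0005
grasp_force: 0.0
```

```bash
python3 -c "import h;h.tf()"
```

```text
timer mm [-27.  -15.1  69.9] F [-0.7  0.1 -0.1] 5.9
```

Emit:
apply_moves:
  delta_pos:
    - [0,0,0.015]
    - [0,0,0]
    - [0,0,0]
  dr:
    - [0,0,0]
    - [0,0,0]
    - [0,0,0]
  fingers: [1,1,1]

```text
clock: 6.28
eef_pos: [0.4794, -0.1051, 0.0693]
orientation: [0.0, 0.616, 0.788, 0.0]
force: [0.4, 0.2, 2.8]
finger_gap: -0.0003
grasp_force: 1.7
```

Emit:
apply_moves:
  delta_pos:
    - [0,0,0.01]
    - [0,0,0]
    - [0,0,0]
  dr:
    - [0,0,0]
    - [0,0,0]
    - [0,0,0]
  fingers: [1,1,1]

```text
clock: 6.65
eef_pos: [0.4795, -0.1051, 0.0691]
orientation: [0.0, 0.616, 0.788, 0.0]
force: [-1.6, 0.6, 7.5]
finger_gap: 0.0001
grasp_force: 3.8
```

Emit:
apply_moves:
  delta_pos:
    - [0,0.05,-0.005]
    - [0,0.05,0]
    - [0,0.05,0]
    - [0,0,0]
    - [0,0,0]
  dr:
    - [0,0,0]
    - [0,0,0]
    - [0,0,0]
    - [0,0,0]
    - [0,0,0]
  fingers: [1,1,1,1,1]

```text
clock: 7.28
eef_pos: [0.4887, -0.1028, 0.0698]
orientation: [0.001, 0.616, 0.788, 0.0]
force: [-2.3, 2.1, 9.4]
finger_gap: -0.0002
grasp_force: 4.8
```

```bash
python3 - <<'E'
import h,cv2
h.tf();s,c=h.wshot("w2")
from fit import W,r
import numpy as np
u=h.wproj(c,s,W(r.x,[-.0175,.014,.0595]))[0];print(u);x,y=np.round(u).astype(int)
a=cv2.rotate(cv2.imread("pics/w2.png")[y-40:y+40,x-40:x+40],cv2.ROTATE_90_COUNTERCLOCKWISE)
cv2.imwrite("pics/w2c.png",cv2.resize(a,None,fx=6,fy=6,interpolation=cv2.INTER_CUBIC))
E
```

```text
timer mm [-17.3 -15.2  69.8] F [-2.3  2.1  9.4] 7.275
[330.54285398 193.12113633]
```

View pics/w2c.png

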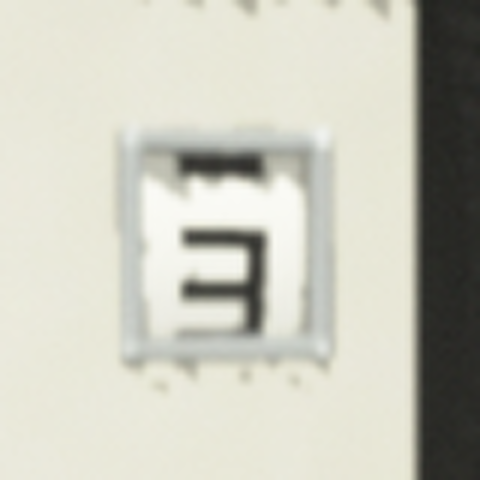

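Emit:
apply_moves:
  delta_pos:
    - [0,0.06,-0.003]
    - [0,0.06,0]
    - [0,0.06,0]
    - [0,0.06,0.004]
    - [0,0,0]
    - [0,0,0]
  dr:
    - [0,0,0]
    - [0,0,0]
    - [0,0,0]
    - [0,0,0]
    - [0,0,0]
    - [0,0,0]
  fingers: [1,1,1,1,1,1]

```text
clock: 8.07
eef_pos: [0.5026, -0.0994, 0.0694]
orientation: [0.0, 0.616, 0.788, 0.0]
force: [-0.3, 1.1, 6.4]
finger_gap: -0.0002
grasp_force: 3.1
```

```bash
python3 -c "import h;h.tf()"
```

```text
timer mm [ -3.  -15.3  69.4] F [-0.3  1.1  6.4] 8.075
```

Emit:
apply_moves:
  delta_pos:
    - [0,0,-0.1]
    - [0,-0.22,0]
    - [0,-0.23,0]
    - [0,0,0]
    - [0,0,0.07]
    - [0,0,0]
    - [0,0,0]
  dr:
    - [0,0,0]
    - [0,0,0]
    - [0,0,0]
    - [0,0,0]
    - [0,0,0]
    - [0,0,0]
    - [0,0,0]
  fingers: [1,1,1,1,1,1,1]

```text
clock: 8.95
eef_pos: [0.4759, -0.1058, 0.0703]
orientation: [-0.0, 0.616, 0.788, -0.0]
force: [0.0, -0.3, 0.3]
finger_gap: 0.0
grasp_force: 0.0
```

```bash
python3 -c "import h;h.tf()"
```

```text
timer mm [-30.5 -15.   70.3] F [ 0.  -0.3  0.3] 8.95
```

Emit:
apply_moves:
  delta_pos:
    - [0,0,0.03]
    - [0,0,0]
    - [0,0,0]
  dr:
    - [0,0,0]
    - [0,0,0]
    - [0,0,0]
  fingers: [1,1,1]

```text
clock: 9.32
eef_pos: [0.4757, -0.1058, 0.0686]
orientation: [-0.0, 0.616, 0.788, -0.0]
force: [-0.8, 0.1, 0.1]
finger_gap: 0.0001
grasp_force: 0.0
```

Emit:
apply_moves:
  delta_pos:
    - [0,0.06,0]
    - [0,0.06,-0.004]
    - [0,0.06,-0.003]
    - [0,0.06,0]
    - [0,0.06,0]
    - [0,0.06,0]
    - [0,0.06,0]
    - [0,0.06,0.004]
    - [0,0,0]
    - [0,0,0]
  dr:
    - [0,0,0]
    - [0,0,0]
    - [0,0,0]
    - [0,0,0]
    - [0,0,0]
    - [0,0,0]
    - [0,0,0]
    - [0,0,0]
    - [0,0,0]
    - [0,0,0]
  fingers: [1,1,1,1,1,1,1,1,1,1]

```text
clock: 10.58
eef_pos: [0.5041, -0.0989, 0.0692]
orientation: [0.0, 0.616, 0.788, 0.0]
force: [0.3, 2.2, 4.8]
finger_gap: 0.0002
grasp_force: 2.2
```

```bash
python3 -c "import h;h.tf()"
```

```text
timer mm [ -1.4 -15.1  69.2] F [0.3 2.2 4.8] 10.575
```

Emit:
apply_moves:
  delta_pos:
    - [0,0,-0.1]
    - [0,-0.22,0]
    - [0,-0.23,0]
    - [0,0,0]
    - [0,0,0.09]
    - [0,0,0]
    - [0,0,0]
  dr:
    - [0,0,0]
    - [0,0,0]
    - [0,0,0]
    - [0,0,0]
    - [0,0,0]
    - [0,0,0]
    - [0,0,0]
  fingers: [1,1,1,1,1,1,1]

```text
clock: 11.45
eef_pos: [0.4775, -0.1053, 0.0692]
orientation: [-0.0, 0.616, 0.788, -0.0]
force: [-0.2, 0.1, 0.5]
finger_gap: -0.0001
grasp_force: 0.0
```

```bash
python3 - <<'E'
import h,cv2
h.tf();s,c=h.wshot("w3")
from fit import W,r
import numpy as np
u=h.wproj(c,s,W(r.x,[-.0175,.014,.0595]))[0];print(u);x,y=np.round(u).astype(int)
a=cv2.rotate(cv2.imread("pics/w3.png")[y-40:y+40,x-40:x+40],cv2.ROTATE_90_COUNTERCLOCKWISE)
cv2.imwrite("pics/w3c.png",cv2.resize(a,None,fx=6,fy=6,interpolation=cv2.INTER_CUBIC))
E
```

```text
timer mm [-28.8 -14.9  69.2] F [-0.2  0.1  0.5] 11.45
[353.72242086 194.03409257]
```

View pics/w3c.png

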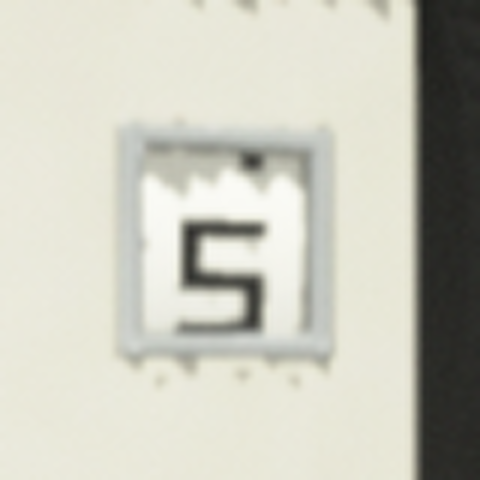

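The 5 is just below centre, so the wheel is at about 3.02 rad with 47 mm still to drag.

Emit:
apply_moves:
  delta_pos:
    - [0,0.06,0.01]
    - [0,0.06,-0.004]
    - [0,0.06,-0.003]
    - [0,0.06,0]
    - [0,0.06,0]
    - [0,0.06,0]
    - [0,0.06,0.004]
    - [0,0,0]
    - [0,0,0]
  dr:
    - [0,0,0]
    - [0,0,0]
    - [0,0,0]
    - [0,0,0]
    - [0,0,0]
    - [0,0,0]
    - [0,0,0]
    - [0,0,0]
    - [0,0,0]
  fingers: [1,1,1,1,1,1,1,1,1]

```text
clock: 12.62
eef_pos: [0.5024, -0.0992, 0.0695]
orientation: [0.0, 0.616, 0.788, 0.0]
force: [-2.2, 2.0, 5.2]
finger_gap: 0.0001
grasp_force: 2.4
```

```bash
python3 -c "import h;h.tf()"
```

```text
timer mm [ -3.1 -15.   69.5] F [-2.2  2.   5.2] 12.625
```

Emit:
apply_moves:
  delta_pos:
    - [0,0,-0.1]
    - [0,-0.2,0]
    - [0,-0.2,0]
    - [0,0,0]
    - [0,0,0.09]
    - [0,0,0]
    - [0,0,0]
  dr:
    - [0,0,0]
    - [0,0,0]
    - [0,0,0]
    - [0,0,0]
    - [0,0,0]
    - [0,0,0]
    - [0,0,0]
  fingers: [1,1,1,1,1,1,1]

```text
clock: 13.5
eef_pos: [0.4786, -0.105, 0.0694]
orientation: [-0.0, 0.616, 0.788, -0.0]
force: [0.1, -0.6, -0.1]
finger_gap: -0.0001
grasp_force: 0.0
```

```bash
cat > win.py <<'E'
import h,cv2,sys,numpy as np
from fit import W,r
n=sys.argv[1]; h.tf();s,c=h.wshot(n)
x,y=np.round(h.wproj(c,s,W(r.x,[-.0175,.014,.0595]))[0]).astype(int)
a=cv2.rotate(cv2.imread(f"pics/{n}.png")[y-40:y+40,x-40:x+40],cv2.ROTATE_90_COUNTERCLOCKWISE)
b=cv2.resize(a,None,fx=6,fy=6,interpolation=cv2.INTER_CUBIC);cv2.imwrite(f"pics/{n}c.png",b)
g=b.min(2)
# ascii view of window, dark strokes
for yy in range(120,372,8): print(yy,"".join("#" if v<90 else "+" if v<150 else "." if v<222 else " " for v in g[yy,112:344:5]))
E
python3 win.py w4
```

```text
timer mm [-27.6 -14.9  69.4] F [ 0.1 -0.6 -0.1] 13.5
120 ...  ..  ............................  ........
128 ...  ..................................... ....
136 .......................................... ....
144 .......+++++++++.++++++........................
152 ...................................+++++.......
160 ......................................++.......
168 ....................... ..............++.......
176 ......   .............    .......  ....+.......
184 ......     ...+++++++........+..     ..........
192 ......       .+###############+.      .........
200 ......       .+###++++++++++++..      .........
208 ......       .+##+.        ...        .........
216 ......       .+##.                    .........
224 ......       .+##..                   .........
232 .......      .+##+............        .........
240 .......      .+####+++++++++++..      .........
248 .......      .+###############+.      .........
256 .......      .+##+.........+##+.      .........
264 .......      .+##+.       .+##+.      .........
272 .......      .+##+.       .+##+.      .........
280 .......     ..+##+..     ..+##+.     ..........
288 .......     ..+##++++.....+###+.     ..........
296 .......     ..+###############+.     ..........
304 ........    ...++++++++++++++++..    ..........
312 ........     ...................     ..........
320 ........           ........         ...........
328 ...............................................
336 ...............................................
344 ...............................................
352 ...............................................
360 ...............................................
368 ...............................................
```

Emit:
apply_moves:
  delta_pos:
    - [0,0.05,0.013]
    - [0,0.06,-0.004]
    - [0,0.06,-0.003]
    - [0,0.06,0]
    - [0,0.06,0]
    - [0,0.03,0]
    - [0,0,0]
    - [0,0,0]
  dr:
    - [0,0,0]
    - [0,0,0]
    - [0,0,0]
    - [0,0,0]
    - [0,0,0]
    - [0,0,0]
    - [0,0,0]
    - [0,0,0]
  fingers: [1,1,1,1,1,1,1,1]

```text
clock: 14.55
eef_pos: [0.4976, -0.1003, 0.0699]
orientation: [0.0, 0.616, 0.788, 0.0]
force: [-2.8, 1.5, 5.3]
finger_gap: -0.0001
grasp_force: 2.9
```

```bash
python3 win.py w5
```

```text
timer mm [ -8.  -15.   69.9] F [-2.8  1.5  5.3] 14.55
120 ...............................................
128 ...............................................
136 ... ...........................................
144 ...............................................
152 .............++++++++++++++++..................
160 ...............................................
168 ...............................................
176 ......................    ......   ............
184 ......    ......            ....     ..........
192 ......      ...                       .........
200 ......       ....   ...  . ..         .........
208 ......       .++++++++++++++++.       .........
216 ......      ..+##############+.       .........
224 ......       .............+##+.       .........
232 .......                   .+##.       .........
240 .......                   .+##.       .........
248 .......                   .+##.       .........
256 .......                   .+##.       .........
264 .......                  ..+##.       .........
272 .......                  ..+##.       .........
280 .......                  ..+#+.      ..........
288 .......                  ..+#+.      ..........
296 .......                  ..##+..     ..........
304 .......                  .+###..     ..........
312 .......                  .+##+..    ...........
320 .......                 ..+##+.................
328 ...............................................
336 ...............................................
344 ...............................................
352 ...............................................
360 ...............................................
368 ...............................................
```

Emit:
apply_moves:
  delta_pos:
    - [0,0.02,0]
    - [0,0.022,0]
    - [0,0,0]
    - [0,0,0]
  dr:
    - [0,0,0]
    - [0,0,0]
    - [0,0,0]
    - [0,0,0]
  fingers: [1,1,1,1]

```text
clock: 15.1
eef_pos: [0.4999, -0.0997, 0.0698]
orientation: [-0.0, 0.616, 0.788, 0.0]
force: [-2.5, 1.3, 6.1]
finger_gap: -0.0003
grasp_force: 2.6
```

Emit:
apply_moves:
  delta_pos:
    - [0,0,-0.1]
    - [0,-0.1,-0.1]
    - [0,0,0]
    - [0,0,0]
  dr:
    - [0,0,0]
    - [0,0,0]
    - [0,0,0]
    - [0,0,0]
  fingers: [1,1,1,1]

```text
clock: 15.6
eef_pos: [0.4938, -0.1014, 0.0813]
orientation: [0.0, 0.616, 0.788, 0.0]
force: [0.2, -0.3, -0.3]
finger_gap: 0.0
grasp_force: 0.0
```

```bash
python3 win.py w6
```

```text
timer mm [-12.  -15.1  81.3] F [ 0.2 -0.3 -0.3] 15.6
120  .                      .. ...        .........
128  .      ..... ................... ..  .........
136 ....  .........................................
144 ...............................................
152 ...............................................
160 ...............................................
168 ...............................................
176 ......................   ......................
184 ........  .....+...++.......++..    ...........
192 ........     .+##+####+++++##+.      ..........
200 ........      .+++++++++++###+.      ........  
208 ........       ............+#+.       ....... .
216 ........                  .+#+.       ........ 
224 ........                  .+#+.       .........
232 ........                  .+#+.      ..........
240 ........                  .+#+.      ..........
248 ........                  .+##.      ..........
256 ........                  .+##.      ..........
264 ........                  .+#+.      ..........
272  .......                  .+#+.      ..........
280 ........                  .+#+.      ..........
288 ........                 ..+#+.     ...........
296 ........                 ..+++..    ...........
304 ........                  ......    .......... 
312 .........                          ..........  
320 ..................      .....................  
328 .............................................. 
336 ..... .......................................  
344 .............................................  
352   ..........................................   
360   .......   .......................... .....   
368      .. ....  ..... ...................  ....
```

View pics/w6c.png

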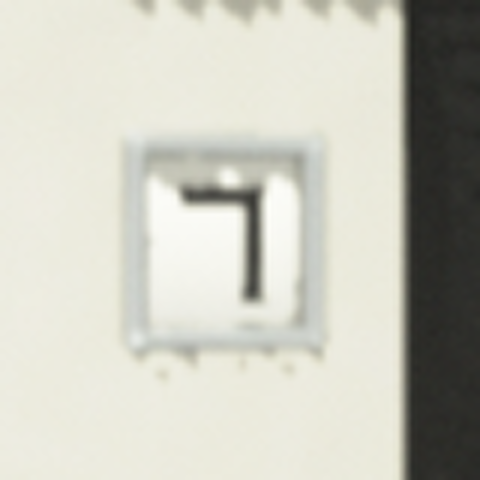

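The 7 is centred in the window: the digit spans rows 186–300 and the frame 135–350. Before going behind the cover I'll check clearance to the monitor and the rack.

```bash
python3 - <<'E'
import numpy as np
from h import *
from fit import r
t=np.load("top0.npz");s=np.load("scene0.npz");p=r.x
def tm(w): d=w[:2]-p[:2];c,q=np.cos(p[2]),np.sin(p[2]);return np.round([1e3*(c*d[0]+q*d[1]),1e3*(-q*d[0]+c*d[1])])
for z in(.1,.2,.3,.4): print(z,"mon",tm(ray(t,(247,100),z)),tm(ray(t,(220,55),z)),"scene lowR",tm(ray(s,(323,136),z)),"topR",tm(ray(s,(324,50),z)))
print("stand",tm(ray(t,(210,145),.02)),"rack",tm(ray(t,(270,110),.05)),tm(ray(t,(327,107),.05)),"blue",tm(ray(t,(318,152),.05)))
E
```

```text
0.1 mon [274.  -3.] [400.  31.] scene lowR [241. -23.] topR [853. 181.]
0.2 mon [242.  -9.] [355.  22.] scene lowR [101. -71.] topR [619. 101.]
0.3 mon [209. -14.] [311.  13.] scene lowR [ -40. -119.] topR [385.  22.]
0.4 mon [177. -20.] [266.   4.] scene lowR [-180. -167.] topR [151. -57.]
stand [211. 125.] rack [250. -49.] [ 219. -191.] blue [ 114. -138.]
```

Emit:
apply_moves:
  delta_pos:
    - [0.08,0,-0.6]
    - [0.08,0,-0.6]
    - [0.09,0,-0.7]
    - [0,0,0]
    - [0,0,0]
  dr:
    - [0,0,0]
    - [0,0,0]
    - [0,0,0]
    - [0,0,0]
    - [0,0,0]
  fingers: [1,1,1,1,1]

```text
clock: 16.27
eef_pos: [0.49, -0.0867, 0.1946]
orientation: [-0.0, 0.616, 0.788, -0.0]
force: [-0.2, 1.2, -0.2]
finger_gap: 0.0004
grasp_force: 0.0
```

```bash
python3 -c "import h;h.tf()"
```

```text
timer mm [-1.220e+01  1.000e-01  1.946e+02] F [-0.2  1.2 -0.2] 16.275
```

Emit:
apply_moves:
  delta_pos:
    - [0,0.78,0]
    - [0,0.78,0]
    - [0,0.79,0]
    - [0,0,0]
    - [0,0,0]
    - [0,0,0.6]
    - [0,0,0.6]
    - [0,0,0]
    - [0,0,0]
  dr:
    - [0,0,0]
    - [0,0,0]
    - [0,0,0]
    - [0,0,0]
    - [0,0,0]
    - [0,0,0]
    - [0,0,0]
    - [0,0,0]
    - [0,0,0]
  fingers: [1,1,1,1,1,1,1,1,1]

```text
clock: 17.4
eef_pos: [0.6272, -0.0532, 0.1247]
orientation: [0.001, 0.616, 0.788, 0.0]
force: [-0.1, -0.3, 0.5]
finger_gap: 0.0
grasp_force: 0.0
```

```bash
python3 -c "
import h;h.tf();s,c=h.wshot('w7')"
```

```text
timer mm [129.   -0.7 124.7] F [-0.1 -0.3  0.5] 17.4
```

View pics/w7.png

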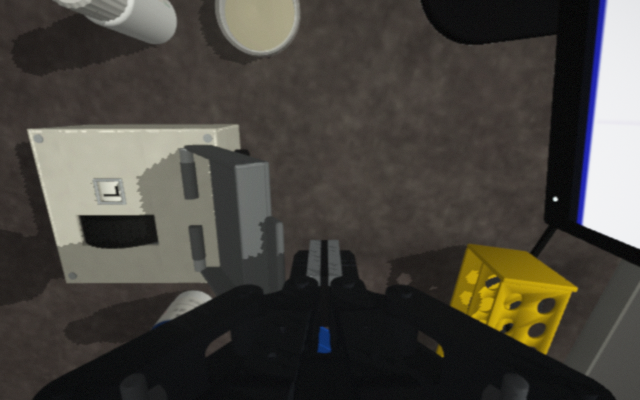

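The fingertips stand behind the lip, clear of it, with the lip edge at about (283,235) and the fingers at (325,260). Now I'll push forward.

Emit:
apply_moves:
  delta_pos:
    - [0,-0.15,0]
    - [0,-0.15,0]
    - [0,-0.15,-0.08]
    - [0,-0.15,-0.08]
    - [0,-0.15,-0.08]
    - [0,0,0]
  dr:
    - [0,0,0]
    - [0,0,0]
    - [0,0,0]
    - [0,0,0]
    - [0,0,0]
    - [0,0,0]
  fingers: [1,1,1,1,1,1]

```text
clock: 18.2
eef_pos: [0.586, -0.064, 0.1423]
orientation: [0.004, 0.616, 0.788, 0.002]
force: [2.3, 0.3, 0.8]
finger_gap: 0.0001
grasp_force: 1.2
```

```bash
python3 -c "import h;h.tf()"
```

```text
timer mm [ 86.5  -1.2 142.3] F [2.3 0.3 0.8] 18.2
```

Emit:
apply_moves:
  delta_pos:
    - [0,-0.15,-0.03]
    - [0,-0.15,-0.03]
    - [0,-0.15,0]
    - [0,-0.15,0]
    - [0,-0.15,0]
    - [0,-0.15,0]
    - [0,0,0]
  dr:
    - [0,0,0]
    - [0,0,0]
    - [0,0,0]
    - [0,0,0]
    - [0,0,0]
    - [0,0,0]
    - [0,0,0]
  fingers: [1,1,1,1,1,1,1]

```text
clock: 19.08
eef_pos: [0.5299, -0.0768, 0.1409]
orientation: [-0.001, 0.616, 0.788, -0.0]
force: [-0.2, 0.0, 0.2]
finger_gap: 0.0
grasp_force: 0.0
```

```bash
python3 -c "import h;h.tf()"
```

```text
timer mm [ 29.    0.  140.9] F [-0.2  0.   0.2] 19.075
```

Emit:
apply_moves:
  delta_pos:
    - [0,-0.15,0.06]
    - [0,-0.15,0.06]
    - [0,-0.15,0.06]
  dr:
    - [0,0,0]
    - [0,0,0]
    - [0,0,0]
  fingers: [1,1,1]

```text
clock: 19.45
eef_pos: [0.5043, -0.0833, 0.13]
orientation: [0.0, 0.616, 0.788, 0.0]
force: [2.2, 0.2, 0.6]
finger_gap: 0.0002
grasp_force: 0.7
```

```bash
python3 -c "import h;h.tf()"
```

```text
timer mm [ 2.5e+00 -1.0e-01  1.3e+02] F [2.2 0.2 0.6] 19.45
```

Emit:
apply_moves:
  delta_pos:
    - [0,-0.1,0.1]
    - [0,-0.1,0.1]
  dr:
    - [0,0,0]
    - [0,0,0]
  fingers: [1,1]

```text
clock: 19.7
eef_pos: [0.4926, -0.0863, 0.1181]
orientation: [-0.0, 0.616, 0.788, -0.0]
force: [-0.7, 0.8, 2.2]
finger_gap: -0.0001
grasp_force: 1.0
```

```bash
python3 -c "import h;h.tf()"
```

```text
timer mm [-9.500e+00 -1.000e-01  1.181e+02] F [-0.7  0.8  2.2] 19.7
```

Emit:
apply_moves:
  delta_pos:
    - [0,-0.1,0.12]
    - [0,-0.09,0.13]
    - [0,-0.08,0.14]
    - [0,-0.05,0.14]
    - [0,0,0]
  dr:
    - [0,0,0]
    - [0,0,0]
    - [0,0,0]
    - [0,0,0]
    - [0,0,0]
  fingers: [1,1,1,1,1]

```text
clock: 20.32
eef_pos: [0.4736, -0.0904, 0.0855]
orientation: [-0.001, 0.616, 0.788, -0.0]
force: [0.6, 0.4, 0.4]
finger_gap: -0.0004
grasp_force: 0.0
```

```bash
python3 -c "import h;h.tf()"
```

```text
timer mm [-29.    0.5  85.5] F [0.6 0.4 0.4] 20.325
```

Emit:
apply_moves:
  delta_pos:
    - [0,0,0.06]
    - [0,0,0]
    - [0,0,0]
  dr:
    - [0,0,0]
    - [0,0,0]
    - [0,0,0]
  fingers: [1,1,1]

```text
clock: 20.7
eef_pos: [0.4747, -0.0906, 0.0831]
orientation: [0.0, 0.616, 0.788, 0.0]
force: [0.1, -0.3, -0.5]
finger_gap: -0.0001
grasp_force: 0.0
```

```bash
python3 -c "import h;h.tf()"
```

```text
timer mm [-28.   -0.   83.1] F [ 0.1 -0.3 -0.5] 20.7
```

Emit:
apply_moves:
  delta_pos:
    - [0,0,0.05]
    - [0,0,0.06]
    - [0,0,0]
    - [0,0,0]
  dr:
    - [0,0,0]
    - [0,0,0]
    - [0,0,0]
    - [0,0,0]
  fingers: [1,1,1,1]

```text
clock: 21.2
eef_pos: [0.4746, -0.0908, 0.0769]
orientation: [-0.0, 0.616, 0.788, -0.0]
force: [-2.9, 0.1, 6.6]
finger_gap: -0.0
grasp_force: 3.5
```

Emit:
apply_moves:
  delta_pos:
    - [0,0,0.015]
    - [0,0,0]
    - [0,0,0]
  dr:
    - [0,0,0]
    - [0,0,0]
    - [0,0,0]
  fingers: [1,1,1]

```text
clock: 21.58
eef_pos: [0.4747, -0.0909, 0.0768]
orientation: [0.0, 0.616, 0.788, -0.0]
force: [-5.7, 0.6, 14.0]
finger_gap: -0.0
grasp_force: 6.9
```

Emit:
apply_moves:
  delta_pos:
    - [0,0,-0.1]
    - [0,0,-0.5]
    - [0,0,-1]
    - [0,-0.5,-0.5]
    - [0,-0.5,0]
    - [0,0,0]
    - [0,0,0]
  dr:
    - [0,0,0]
    - [0,0,0]
    - [0,0,0]
    - [0,0,0]
    - [0,0,0]
    - [0,0,0]
    - [0,0,0]
  fingers: [1,1,1,1,1,1,1]

```text
clock: 22.45
eef_pos: [0.4167, -0.1051, 0.2014]
orientation: [0.0, 0.616, 0.788, 0.0]
force: [0.1, -0.3, -0.5]
finger_gap: 0.0001
grasp_force: 0.0
```

```bash
python3 - <<'E'
import h,cv2,numpy as np
from fit import *
h.tf()
from station import vision
c=vision.camera("scene");s0=np.load("scene0.npz")
cov4=lambda th:[cov(th,x,y,.015) for x,y in((0,.045),(0,-.045),(.09,-.045),(.09,.045))]
for th in(0,.1): print(th,proj(c,W(r.x,cov4(th))).round(1).tolist())
g=c["pixels"][150:240,250:325].mean(2)
for i in range(20,85,2): print(150+i,"".join(" .:-=+*#%@"[::-1][int(v/25.6)] for v in g[i]))
d=np.abs(c["pixels"].astype(int)-s0["pixels"]).sum(2)
for n,(x,y,w,hh) in dict(stain=(234,172,20,34),dish=(247,172,20,20),fix=(318,186,20,42)).items(): print(n,d[y:y+hh,x:x+w].mean().round(1))
E
```

```text
timer mm [-87.8   0.  201.4] F [ 0.1 -0.3 -0.5] 22.45
0 [[276.1, 177.9], [306.6, 184.7], [294.2, 206.9], [262.0, 199.1]]
0.1 [[276.3, 177.5], [306.8, 184.4], [294.3, 203.9], [261.9, 196.1]]
170 *********#%%%%%%%*+*#*************************************************#****
172 **********#%%%%%%*+*#******************************************************
174 *+==------=#%%%%%#*+*#*****************************************************
176 ------------=++*#*++*******************************************************
178 ------------:-:-+********+=====++****************************************##
180 ------------:::=********+=++++===---=====*******************************#*#
182 ------------::-+*******+++++++++++++======--======+********************####
184 ---------:::-=+******==+++++++++++=+==============----====+************####
186 ==------====+*##***+==++++++++++++=+===================+:....:=****########
188 **+++==+++*####***+=++++++++++++++=+==================**:...:=+****######**
190 *#############***==+++++++++++++++=+=================*#+:...-+****#####**++
192 *###########***+==++++++++
[... 1059 characters left out ...]
=+++++++*#%####***#****#*+===-
220 **#####***+++======+++****###*+=======++======++++++*#%#####**#######*+===-
222 *******#########**+++======++++======+++++=====++++*#%%####**********##+=--
224 *******################***+++==================+++*%%#%%%#**********##%##*+
226 ********#######################*++++============+*%%%%%%#******#****##%%%##
228 *******#####%#######%##################*++++===+*%###%##********#####%%%%%%
230 *******######%%%#####################%%%%%%%%###%###%##********##*####%%%%%
232 *******####%##%%##%%#################%%%%%%%%%%%%#####*******#######%%%%%%%
234 ******#######%%%##%%%############%%%%%%%%####%%%%%%##*******########%%%%%%%
stain 17.1
dish 28.4
fix 15.5
```

```bash
python3 -c "
from station import order
print(order.finish_job())"
```

```text
the job is handed in; nothing more can be done
None
```

The 7 stands squarely in the window, rolled with about 5–9 N at each reading; the cover is pressed fully shut (tip stopped at 76.8 mm), the bottles and dish were never approached, and the job is handed in at about 22.5 s.

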